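# Close the mill, hold its lid at half-turn

## Task

The bench mill has been loaded: close it up by pushing its drawer fully shut, then set the lid with the bar grip into the mill's round mouth so that its two lugs drop through the two notches and it lies fully down. Turn the lid clockwise (seen from above) against its spring to half way towards the lock, about 40 degrees from where it went in, without ever letting it come near the lock click at 80 degrees. The program finishes while the gripper is still gripping the lid and holding it still at that half-turn; disturb nothing else on the bench.

Things in the scene. Friction and masses are not known exactly. Their poses are not given: they have to be found in the camera images.
- mill: Bench mill, fixed: white base 200 mm deep (x), 160 wide (y), 80 high with a drawer in its front (-x side), and on its middle a round metal head 112 mm wide, rising to a steel collar 106 mm across whose top is at height 150 mm. Origin: centre of the underside, straight below the mouth; x points from the drawer front to the back, z up.
- mill_mouth (a point): Centre of the mouth, level with the collar's flat top (150 mm above the mill's underside). Hole 64 mm across; two notches, 17 mm wide at the hole and 26 mm at their outer end, widen it to 82 mm across at the mill's +x and -x sides. Between the notches an 8 mm thick lip remains, under which the lid's lugs can turn; clear depth below the collar's top 28 mm.
- mill_drawer (a joint): Drawer opening in m: 0 shut, up to 0.075 pulled out towards the mill's -x. It slides with about 1.5 N friction and stays where left.
- mill_drawer_pull (a point): Middle of the front face of the drawer's pull, a horizontal dark steel bar 64 mm wide, 14 high, 42 mm above the bench, standing 18 mm out from the drawer's front panel; it moves with the drawer. Drawer shut: it lies 126 mm in front (-x) of the mill's axis.
- lid: White bayonet lid, 160 g, standing on its plug. Origin: centre of the plug's underside, z up. Plug 59 mm wide, 20 deep, foot tapered; flange 98 mm wide, 20 to 26 mm above the origin; bar grip on top. Either way round fits; it goes in with its x along the mill's x. Fully down, the flange lies on the collar: origin 130 mm above the mill's underside, 2.5 mm of upward play once turned.
- lid_grip (a point): Middle of the lid's bar grip, 45 mm above the lid's origin. The bar is 62 mm long (along the lid's x), 15 mm wide (y), with flat sides, and stands from 26 to 60 mm above the origin.
- lid_lug (a point): Outer end of the lug on the lid's +x side, 38.5 mm from the axis; its twin is on the -x side, both under the ends of the bar. Each is 10 mm wide, 8 high, its top 10.5 mm below the flange.
- mill_drive (a joint): Sprung drive ring in the head, rad, 0 at rest, grows clockwise from above. The lid's lugs meet it after about 0.18 of free turn: value = lid's turn - 0.18; half way (40 degrees) reads 0.52. Spring: 0.06 N m at 0, 0.19 at 0.52; a released lid turns back. From 0.67 on the lugs also push down sprung catches, which click up behind them at about 1.22 (80 degrees).
- jar_lid: Bystander: plain white round lid 94 mm across, 43 high, with a round knob and no lugs; it and the bayonet lid stand one each side of the mill, in either order. Origin: centre of the underside.
- spice_jar: Bystander: glass jar 48 mm across, 75 high, standing near the mill's right (-y) side.
- spoon: Bystander: steel spoon 190 mm long, lying at the left (+y) of the mill.
- bowl: Bystander: steel mixing bowl 160 mm across, 65 high, at the right.
- spray: Bystander: white spray bottle, 196 mm high, at the right, beyond the lids.
- tub: Bystander: clear tub 120 by 100 by 40 mm on the weighing scale at the left.

How it is judged:
By the outcome, as a careful person would: the job done as asked, in the order asked, and still so for the second after the job is handed in, while the arm keeps its last pose, push and grip.
It also fails if it takes over 58 s, if anything falls off the work surface, if the arm or the gripper's body presses on something with over 40 N, if the wrist force passes 120 N, or if a joint passes its speed limit or range.

## Robot

A 6-joint arm with a two-finger parallel gripper is mounted at the origin on the work surface. World frame = base frame: x ahead of the robot, y to its left, z up, the work surface at z = 0. Lengths are in m, angles in rad, forces in N, time in s.
With the tool pointing down it reaches from about 0.3 to 0.775 m from the base axis. Payload 14.6 kg.
Tool frame: the origin (TCP) lies between the finger pads; the fingertips stand 8 mm ahead of it and the grasp point (between the pads) lies 11 mm behind it (ctrl.tip_reach is the distance from the TCP to the fingertips, in m); y points along the fingers, z is the direction in which the jaws open and shut, and the axes are right-handed (so a half turn about y gives the same grasp; the last joint's range is limited). The gripper opens to 94 mm and grips with 3 to 60 N. Pads are 16 mm wide; open, the fingers measure 119 mm over their backs; the gripper's body (75 mm by 177 mm) begins 78 mm behind the grasp point.
Start: joints at [1.254, 0.3, 1.521, -0, 1.321, -0.067], TCP at [0.136, 0.533, 0.213] pointing down, gripper open.
Joint ranges: [-3.03, 3.03], [-0.79, 2.21], [0.23, 2.52], [-1.04, 4.18], [0, 3.07], [-2.55, 2.55]. Speed limits (rad/s): [2.22, 2.22, 2.57, 3.14, 3.14, 3.14].

## Interface

Orientations are given as [roll, pitch, yaw] about the fixed x, y, z axes, in that order (R = Rz(yaw) Ry(pitch) Rx(roll)).
In Python, from station import ctrl gives the robot as it stands.
- The arm moves only by the tool play_rows, never from a script. Its arguments are lists of equal length, an entry for each row: "twist": the turn, a rotation vector about the world's x, y, z as a fraction of full scale, a list of three; "travel": the shift along the world's x, y, z as a fraction of full scale, a list of three; "grip": the gripper's target within -1 to 1 (shut at 1, half-way at 0, fully open at -1). A call has 1 to 12 rows; each row shifts and turns the commanded pose from where the row before left it; what a row does not reach is not made up. Full scale, the value 1, is 5 cm for a shift and 90 degrees for a turn. A row lasts 1/10 s, in which the tool goes at most 50 mm and 8.59 degrees, less where a joint would pass 70% of its speed; a pose out of reach is approached as far as the arm can. A call with a number of a shift or a turn outside -1 to 1 is refused whole. A call with a gripper value outside its range is refused whole. The fingers move at their own pace and stop on an object; "force" is the grip in N (left out, the last holds). Time passes only in rows, so rows that do not move let the fingers close. It gives the time, the measured TCP pose, the force and the opening at its end, in the units of the state.
- ctrl.get_obs(): the state, without advancing time (a new reading comes with each control period).
- ctrl.camera(name): name is "side" or "top"; returns a dict with "img" (384x512x3 uint8, red, green, blue), "vfov" (degrees; the focal length in pixels is half the picture's height over the tangent of half this angle, whatever the lens; pixels are square), "cx", "cy" (the principal point, pixels), "rvec" (rotation vector, rad) and "tvec" (3), from world to camera coordinates, as OpenCV has them. Camera axes: x right, y down, z forward; pixel columns grow to the right and rows downward; lengths in m; the calibration is good to about 2 mm. A picture is of the moment at which its call begins. There is no depth.
- ctrl.hand_in(): hands the job in, once; it reports no verdict.
Trained networks look in a picture, given as the dict that the camera call returned (one of the last four; its "shot" number tells which), for a name from the list of things; names that differ only in an ending like _2 or _b are one class to them, and where a whole thing is asked for, a point or a joint stands for the part that bears it (a point fixed in the world has none). Each returns a list of dicts, best first, with "confidence" (0 to 1); they miss things now and then, are a little off and sometimes report something else, mostly with a low value. They report only what shows in the picture. A call takes as long as a camera call.
- ctrl.boxes_of(name, picture): "point" ([column, row] in pixels, amid what is visible of it).
- ctrl.trace(name, picture): "pixels" (384x512 bool, what is visible of it) and "point" ([column, row] in pixels, amid what is visible of it).
The state is a dict: "time_s": time; "qpos": joint angles; "joint_vel": joint speeds; "tau": joint torques, N m; "ee_pos": TCP position; "eef_rot": TCP orientation; "force": force on the tool from outside, world axes, zero at the start; "moment": the same for the moment, N m; "grip_width": finger opening in m.
Only numpy, scipy, OpenCV 4.12 (cv2) and the standard library are available. Lean on these libraries where they do the work, as an engineer would, in place of code of your own. Each camera call takes 0.05 s, during which the arm holds its last target.

## Working session

There is one attempt and no reset: what is moved stays moved. The work goes in short steps, Python scripts to look and compute and a tool call to move; the robot and the scene stay as the last step left them, time stands still between calls to the robot, and variables do not carry over. Pictures are saved under pics/ and viewed, and the job is handed in when it is done.

Besides the shell and the picture viewer there is one more tool, called by a JSON object that holds its "method" and its "body", one argument or row to a line. play_rows: Moves the arm, as the interface text tells. Its arguments: {"type":"object","properties":{"twist":{"type":"array"},"travel":{"type":"array"},"grip":{"type":"array"},"force":{"type":"number"}},"required":["twist","travel","grip"]}

```bash
ls; mkdir -p pics; cat > h.py <<'E'
import numpy as np, cv2
from station import ctrl
def cam(n):
    p=ctrl.camera(n); return p
def K(p):
    f=p['img'].shape[0]/2/np.tan(np.radians(p['vfov'])/2)
    return np.array([[f,0,p['cx']],[0,f,p['cy']],[0,0,1]])
def ray(p,uv):
    R=cv2.Rodrigues(np.array(p['rvec'],float))[0]; t=np.array(p['tvec'],float)
    o=-R.T@t; d=R.T@np.linalg.inv(K(p))@np.array([uv[0],uv[1],1.]); return o,d
def atz(p,uv,z):
    o,d=ray(p,uv); return o+d*(z-o[2])/d[2]
def proj(p,X):
    return cv2.projectPoints(np.array(X,float).reshape(-1,3),np.array(p['rvec'],float),np.array(p['tvec'],float),K(p),None)[0].reshape(-1,2)
def save(p,name,im=None):
    cv2.imwrite('pics/'+name,cv2.cvtColor(p['img'] if im is None else im,cv2.COLOR_RGB2BGR))
E
python3 - <<'E'
from h import *
for n in ['side','top']:
    p=cam(n); save(p,n+'0.png'); o,_=ray(p,(0,0)); print(n,p['vfov'],o)
    for t in ['mill','mill_mouth','mill_drawer_pull','lid','lid_grip','lid_lug','jar_lid','spice_jar','spoon','bowl','spray','tub']:
        r=ctrl.boxes_of(t,p); print(t,[(np.round(x['point'],1).tolist(),round(x['confidence'],2)) for x in r[:3]])
E
```

```text
pics
side 42.4353597173451 [ 0.5174471  -1.07016161  1.32464544]
mill [([275.3, 225.4], 0.97)]
mill_mouth [([271.1, 227.0], 0.58)]
mill_drawer_pull [([243.1, 234.4], 0.97)]
lid [([234.3, 293.8], 0.89)]
lid_grip [([234.1, 292.0], 0.7)]
lid_lug [([231.4, 292.4], 0.83)]
jar_lid [([229.3, 154.0], 0.88)]
spice_jar [([290.2, 270.9], 0.58)]
spoon [([278.6, 161.9], 0.65)]
bowl [([271.5, 351.3], 0.96)]
spray [([303.8, 305.3], 0.92)]
tub [([251.2, 102.5], 0.69)]
top 54.9659535531552 [ 0.35465091 -0.01337639  1.31583158]
mill [([280.6, 170.2], 0.83)]
mill_mouth [([280.4, 168.4], 0.95)]
mill_drawer_pull [([281.1, 198.7], 0.76)]
lid [([345.0, 209.3], 0.85)]
lid_grip [([344.7, 210.1], 0.73)]
lid_lug [([343.2, 210.6], 0.79)]
jar_lid []
spice_jar [([337.3, 159.3], 0.78)]
spoon [([185.4, 160.1], 0.74), ([282.8, 199.5], 0.32)]
bowl [([409.1, 180.1], 0.7)]
spray [([374.4, 151.4], 0.84), ([283.1, 153.0], 0.2)]
tub [([187.6, 154.0], 0.67), ([113.1, 180.1], 0.6)]
```

View pics/side0.png

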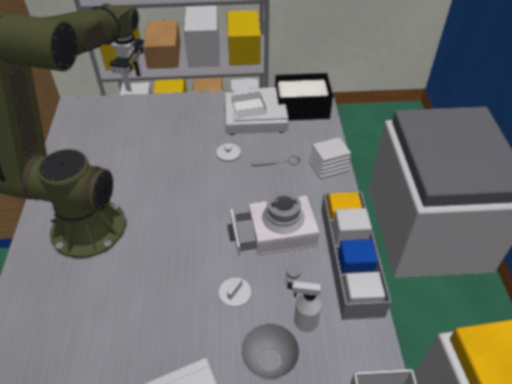

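View pics/top0.png

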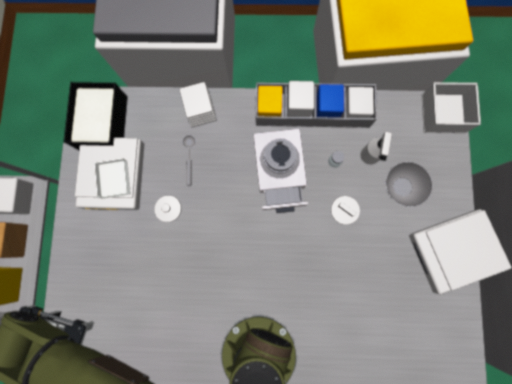

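```bash
python3 - <<'E'
from h import *
for n in ['side','top']:
    im=cv2.imread(f'pics/{n}0.png'); 
    c=im[130:330,200:330] if n=='side' else im[110:250,230:390]
    s=600/c.shape[0] if n=='side' else 4
    cv2.imwrite(f'pics/{n}0z.png',cv2.resize(c,None,fx=s,fy=s,interpolation=cv2.INTER_CUBIC))
E
```

```text
(no output)
```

View pics/side0z.png

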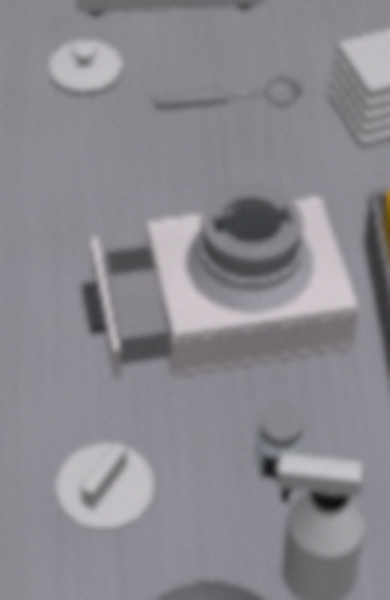

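View pics/top0z.png

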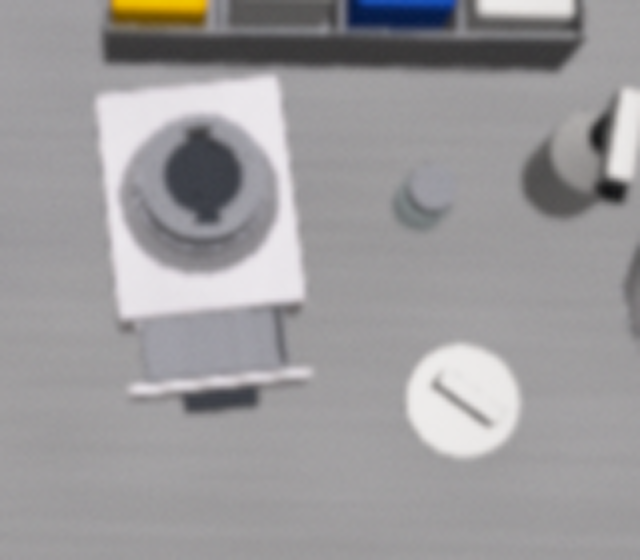

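```bash
cat > meas.py <<'E'
from h import *
from scipy.optimize import least_squares
P={n:cam(n) for n in ['side','top']}
def tri(u1,u2):
    A=[];b=[]
    for p,u in ((P['side'],u1),(P['top'],u2)):
        o,d=ray(p,u); d/=np.linalg.norm(d); M=np.eye(3)-np.outer(d,d); A.append(M); b.append(M@o)
    return np.linalg.lstsq(np.vstack(A),np.hstack(b),rcond=None)[0]
zs={'mill_mouth':.15,'mill_drawer_pull':.042,'lid_grip':.045,'lid_lug':.0055,'lid':.026,'jar_lid':.02,'spice_jar':.04,'mill':.08}
for t,z in zs.items():
    b={}
    for n in P:
        r=ctrl.boxes_of(t,P[n])
        if r: b[n]=r[0]['point']; print(t,n,np.round(atz(P[n],b[n],z),4),r[0]['confidence'])
    if len(b)==2: print('   tri',np.round(tri(b['side'],b['top']),4))
# bar mask
for n in P:
    for t in ['lid_grip','lid','mill','mill_drawer']:
        r=ctrl.trace(t,P[n])
        if r:
            m=r[0]['pixels']; ys,xs=np.nonzero(m); print(n,t,m.sum(),r[0]['confidence'],xs.min(),xs.max(),ys.min(),ys.max(),cv2.minAreaRect(np.c_[xs,ys].astype(np.float32)))
E
python3 meas.py
```

```text
mill_mouth side [ 0.6104 -0.1503  0.15  ] 0.78
mill_mouth top [ 0.6041 -0.0489  0.15  ] 0.72
   tri [ 0.625  -0.0534  0.0284]
mill_drawer_pull side [ 0.5256 -0.0903  0.042 ] 0.68
mill_drawer_pull top [ 0.5244 -0.0774  0.042 ] 0.79
   tri [ 0.5261 -0.0782  0.0264]
lid_grip side [ 0.4905 -0.302   0.045 ] 0.95
lid_grip top [ 0.4897 -0.2873  0.045 ] 0.6
   tri [ 0.4909 -0.2912  0.0273]
lid_lug side [ 0.4859 -0.2836  0.0055] 0.77
lid side [ 0.4887 -0.2984  0.026 ] 0.84
lid top [ 0.494  -0.3014  0.026 ] 0.61
   tri [ 0.4912 -0.3007  0.0307]
jar_lid side [0.4986 0.3224 0.02  ] 0.9
jar_lid top [0.4758 0.3406 0.02  ] 0.75
   tri [ 0.4884  0.3501 -0.0084]
spice_jar side [ 0.6667 -0.2494  0.04  ] 0.82
spice_jar top [ 0.6691 -0.2542  0.04  ] 0.75
   tri [ 0.6668 -0.2531  0.0461]
mill side [ 0.6329 -0.0985  0.08  ] 0.87
mill top [ 0.6183 -0.0651  0.08  ] 0.76
   tri [ 0.6323 -0.0662  0.0369]
side lid_grip 669 0.91 220 251 279 305 ((235.5, 292.0), (26.0, 31.0), 90.0)
side lid 760 0.89 219 251 278 306 ((235.0, 292.0), (28.0, 32.0), 90.0)
side mill 4192 0.62 228 318 191 255 ((271.82659912109375, 223.12716674804688), (59.91353225708008, 88.71626281738281), 80.31121826171875)
side mill_drawer 884 0.84 228 256 212 254 ((241.59458923339844, 232.5675811767578), (41.42854309082031, 25.975040435791016), 80.53767395019531)
top lid_grip 606 0.85 331 358 196 223 ((344.5000305175781, 210.00001525878906), (27.577163696289062, 26.16295051574707), 45.0)
top lid 618 0.64 331 359 196 223 ((344.5000305175781, 210.00001525878906), (27.577163696289062, 26.16295051574707), 45.0)
top mill 3444 0.95 254 305 129 212 ((280.87139892578125, 171.06549072265625), (81.5379867553711, 47.01644515991211), 84.05313110351562)
top mill_drawer 837 0.88 262 306 187 212 ((283.26153564453125, 199.59231567382812), (24.558874130249023, 44.280399322509766), 82.87498474121094)
```

```bash
python3 - <<'E'
import cv2
t=cv2.imread('pics/top0.png'); s=cv2.imread('pics/side0.png')
import numpy as np
def z(im,x0,y0,w,h,n,f):
    c=cv2.resize(im[y0:y0+h,x0:x0+w],None,fx=f,fy=f,interpolation=cv2.INTER_LANCZOS4)
    c=cv2.normalize(c.astype(np.float32),None,0,255,cv2.NORM_MINMAX).astype('uint8')
    return c
a=z(t,325,190,40,40,'',10); b=z(s,215,272,40,40,'',10)
cv2.imwrite('pics/lidz.png',np.hstack([a,b]))
a=z(t,255,145,50,50,'',8); b=z(s,255,185,50,50,'',8)
cv2.imwrite('pics/mouthz.png',np.hstack([a,b]))
E
```

```text
(no output)
```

View pics/lidz.png

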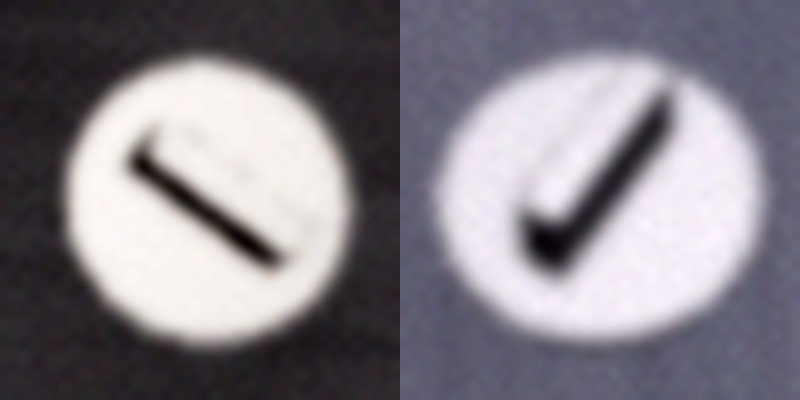

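View pics/mouthz.png

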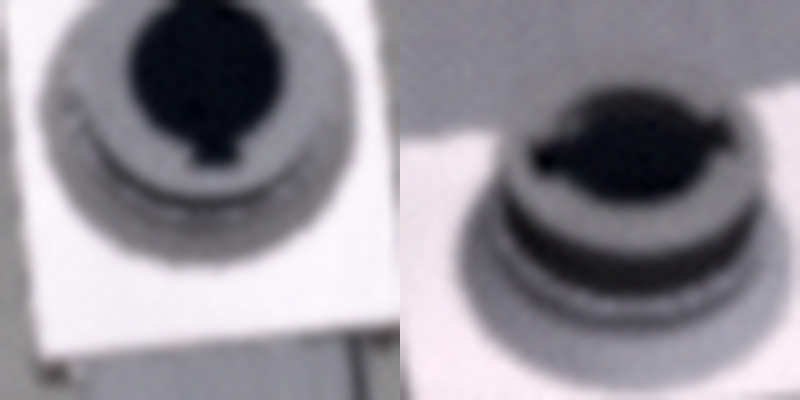

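```bash
cat > fit.py <<'E'
from h import *
from scipy.optimize import minimize
SS=8
def circ(r,z,n=60):
    a=np.linspace(0,2*np.pi,n,endpoint=False); return np.c_[r*np.cos(a),r*np.sin(a),np.full(n,z)]
def T(X,q,z0=0):
    c,s=np.cos(q[2]),np.sin(q[2]); return X@np.array([[c,s,0],[-s,c,0],[0,0,1]])+[q[0],q[1],z0]
def labels(p,polys,box,sig):
    x0,y0,w,h=box; L=np.zeros((h*SS,w*SS),np.uint8); nl=1
    for X,l in polys:
        u=(proj(p,X)+0.5-[x0,y0])*SS-0.5   # pixel centre at integer
        cv2.fillPoly(L,[np.round(u*16).astype(np.int32)],int(l),shift=4); nl=max(nl,l+1)
    out=[]
    for l in range(nl):
        m=(L==l).astype(np.float32); m=cv2.GaussianBlur(m,(0,0),sig*SS); out.append(cv2.resize(m,(w,h),interpolation=cv2.INTER_AREA))
    return out
def cost(p,polys,box,sig,ret=False):
    x0,y0,w,h=box; g=cv2.cvtColor(p['img'],cv2.COLOR_RGB2GRAY)[y0:y0+h,x0:x0+w].astype(float)
    A=np.array([o.ravel() for o in labels(p,polys,box,sig)]).T
    c,_,_,_=np.linalg.lstsq(A,g.ravel(),rcond=None); r=A@c-g.ravel()
    if ret: return (A@c).reshape(h,w),g,c
    return (r**2).mean()
def hull(X): return X
def vis(p,Q,n):  # face visible
    R=cv2.Rodrigues(np.array(p['rvec'],float))[0]; o=-R.T@np.array(p['tvec'],float)
    return np.dot(o-Q.mean(0),n)>0
def lid_polys(p,q,z0=0):
    P=[(T(circ(.049,.020),q,z0),1),(T(circ(.049,.026),q,z0),1)]
    a,b=.031,.0075
    l=2
    for nx,ny in ((1,0),(-1,0),(0,1),(0,-1)):
        if nx: f=np.array([[nx*a,-b,.026],[nx*a,b,.026],[nx*a,b,.06],[nx*a,-b,.06]])
        else: f=np.array([[-a,ny*b,.026],[a,ny*b,.026],[a,ny*b,.06],[-a,ny*b,.06]])
        F=T(f,q,z0); n=T(np.array([[nx,ny,0.]]),[0,0,q[2]])[0]
        if vis(p,F,n): P.append((F,l)); l+=1
    P.append((T(np.array([[-a,-b,.06],[a,-b,.06],[a,b,.06],[-a,b,.06]]),q,z0),l))
    return P
def mouth_poly(z):
    a=np.arctan2(8.5,np.sqrt(32**2-8.5**2)); pts=[]
    for k in (0,np.pi):
        t=np.linspace(k-np.pi+a,k-a,30); pts+= [[.032*np.cos(x),.032*np.sin(x)] for x in t]
        c,s=np.cos(k),np.sin(k)
        for x,y in ((.0389,-.013),(.0405,-.0045),(.0405,.0045),(.0389,.013)): pts.append([c*x-s*y,s*x+c*y])
    return np.c_[np.array(pts),np.full(len(pts),z)]
def mill_polys(p,q,z0=0):
    H=np.array([[-.1,-.08,.08],[.1,-.08,.08],[.1,.08,.08],[-.1,.08,.08]])
    return [(T(H,q),1),(T(circ(.056,.08),q),2),(T(circ(.053,.135),q),3),(T(circ(.053,.15),q),4),(T(mouth_poly(.15),q),5)]
def mouth_polys(p,q,z0=0):
    return [(T(circ(.053,.15),q),1),(T(mouth_poly(.15),q),2)]
def fit(ps,fn,q0,boxes,sig=1.0,z0=0):
    f=lambda q: sum(cost(p,fn(p,q[:3],z0),b,q[3]/.01) for p,b in zip(ps,boxes))
    S=np.vstack([np.r_[q0,.01*sig]]+[np.r_[q0,.01*sig]+d for d in np.diag([.006,.006,.15,.003])])
    r=minimize(f,S[0],method='Nelder-Mead',options=dict(initial_simplex=S,xatol=1e-5,fatol=1e-3,maxiter=400)); return r.x,r.fun
E
cat > run1.py <<'E'
from fit import *
P={n:cam(n) for n in ['side','top']}
LB={'top':(325,190,40,40),'side':(213,272,45,40)}
for ns in (['top'],['side'],['top','side']):
  for y0 in (.9,):
    q,c=fit([P[n] for n in ns],lid_polys,[.49,-.298,y0],[LB[n] for n in ns]); print('lid',ns,np.round(q,4),round(c,1))
    if len(ns)==2: ql=q
MB={'top':(265,135,34,34),'side':(266,190,36,28)}
for ns in (['top'],['side'],['top','side']):
    q,c=fit([P[n] for n in ns],mouth_polys,[.61,-.057,.1],[MB[n] for n in ns]); print('mouth',ns,np.round(q,4),round(c,1))
    if len(ns)==2: qm=q
rows=[]
for fn,q,B in ((lid_polys,ql,LB),(mouth_polys,qm,MB)):
    r=[]
    for n in B:
        m,g,c=cost(P[n],fn(P[n],q),B[n],q[3]/.01,True); 
        r+= [cv2.resize(np.clip(x,0,255).astype('uint8'),(200,200),interpolation=cv2.INTER_CUBIC) for x in (m,g)]
    rows.append(np.hstack(r))
cv2.imwrite('pics/fit1.png',np.vstack(rows))
# overlay
o=[]
for n in P:
    im=cv2.resize(P[n]['img'],None,fx=4,fy=4,interpolation=cv2.INTER_CUBIC)
    B=np.array([[-.1,-.08,.08],[.1,-.08,.08],[.1,.08,.08],[-.1,.08,.08]]);
    for X in (B,B*[1,1,0],circ(.053,.15),mouth_poly(.15),circ(.056,.08)):
        u=(proj(P[n],T(X,qm))+.5)*4-.5; cv2.polylines(im,[np.round(u).astype(int)],True,(255,0,0),1)
    for d in (0,.04,.075):
        u=(proj(P[n],T(np.array([[-.126-d,-.032,.042],[-.126-d,.032,.042]]),qm))+.5)*4-.5; cv2.polylines(im,[np.round(u).astype(int)],False,(0,255,0),1)
    x,y=(225,115) if n=='top' else (215,175)
    o.append(im[y*4:y*4+400,x*4:x*4+400])
cv2.imwrite('pics/ov1.png',cv2.cvtColor(np.hstack(o),cv2.COLOR_RGB2BGR))
E
python3 run1.py
```

```text
lid ['top'] [ 0.4924 -0.2942  0.9422  0.0076] 6.1
lid ['side'] [ 0.4896 -0.2926  0.9607  0.0102] 19.0
lid ['top', 'side'] [ 0.4916 -0.2935  0.9506  0.0097] 55.7
mouth ['top'] [ 0.653  -0.0602  0.1539  0.0337] 536.8
mouth ['side'] [ 0.6506 -0.0881 -0.1464  0.0156] 473.5
mouth ['top', 'side'] [ 0.6546 -0.0597  0.1296  0.0122] 807.9
```

View pics/fit1.png

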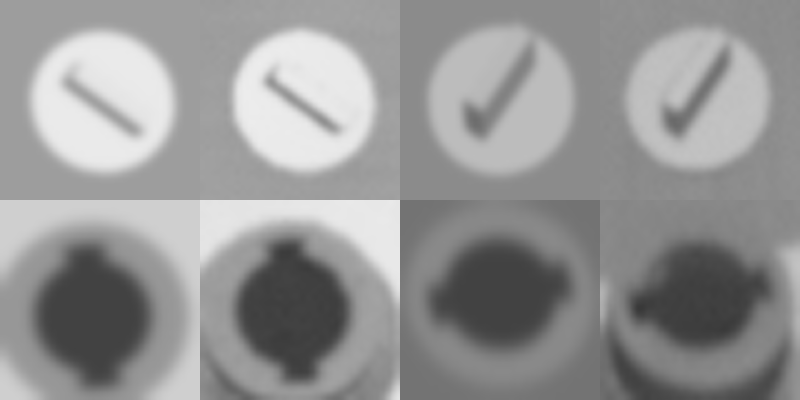

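View pics/ov1.png

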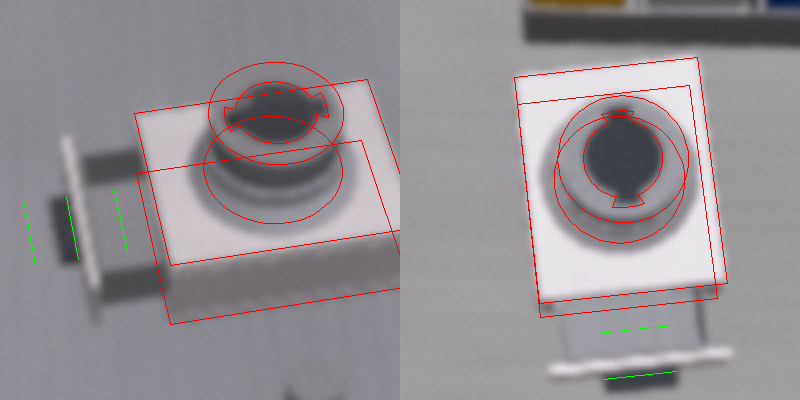

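```bash
cat > run2.py <<'E'
from fit import *
import fit as F
P={n:cam(n) for n in ['side','top']}
def mcost(p,q,box,sig,W):
    x0,y0,w,h=box; g=cv2.cvtColor(p['img'],cv2.COLOR_RGB2GRAY)[y0:y0+h,x0:x0+w].astype(float)
    o=labels(p,[(T(mouth_poly(.15),q),1)],box,sig); A=np.array([x.ravel() for x in o]).T; s=W.ravel()
    c=np.linalg.lstsq(A*s[:,None],g.ravel()*s,rcond=None)[0]; return (((A@c-g.ravel())*s)**2).sum()/s.sum()
MB={'top':(260,130,44,44),'side':(260,185,46,40)}
q0=np.array([.6525,-.0605,.13])
W={n:labels(P[n],[(T(circ(.048,.15),q0),1)],MB[n],.3)[1]>.9 for n in P}
for ns in (['top'],['side'],['top','side']):
    f=lambda q:sum(mcost(P[n],q[:3],MB[n],max(q[3],.001)/.01,W[n]) for n in ns)
    s0=np.r_[q0,.01]; S=np.vstack([s0]+[s0+d for d in np.diag([.006,.006,.1,.003])])
    r=minimize(f,s0,method='Nelder-Mead',options=dict(initial_simplex=S,xatol=1e-5,fatol=1e-3)); print(ns,np.round(r.x,4),r.fun)
# base corners clicks on zooms
c3=np.array([[.1,.08,.08],[.1,-.08,.08],[-.1,-.08,.08],[-.1,.08,.08]])
ct=np.array([[97,98],[276,77],[303,303],[120,320]])/4+[230,110]-.4
cs=np.array([[320,198],[355,303],[172,337],[149,221]])/3+[200,130]-.3
for nm,sel in (('top',[('top',ct)]),('side',[('side',cs)]),('both',[('top',ct),('side',cs)])):
    from scipy.optimize import least_squares
    r=least_squares(lambda q:np.hstack([(proj(P[n],T(c3,q))-c).ravel() for n,c in sel]),q0); print('base',nm,np.round(r.x,4),np.round(r.fun,1))
E
python3 run2.py
```

```text
['top'] [ 0.6577 -0.0598  0.1254  0.0098] 15.788514640795864
['side'] [ 0.6546 -0.0614  0.1227  0.0123] 22.38930871698452
['top', 'side'] [ 0.6567 -0.0601  0.1286  0.011 ] 72.33842206765961
base top [ 0.6554 -0.0594  0.1237] [-0.6 -0.5  0.4  0.   0.7 -0.  -0.6  0.5]
base side [ 0.6543 -0.0621  0.1272] [ 0.2 -0.9  1.2  1.3 -0.1 -0.5 -1.3 -0.1]
base both [ 0.6548 -0.0605  0.1253] [-0.3 -0.3  0.7  0.1  1.1  0.1 -0.2  0.7  0.3 -1.2  1.2  0.9 -0.  -1.
 -1.1 -0.5]
```

```bash
cat > st.py <<'E'
from h import *
from scipy.spatial.transform import Rotation as Ro
o=ctrl.get_obs(); R=Ro.from_euler('xyz',o['eef_rot']).as_matrix()
print(round(o['time_s'],2),'pos',np.round(o['ee_pos'],4),'jaw',np.round(R[:,2],3),np.degrees(np.arctan2(R[1,2],R[0,2])).round(2),'fing',np.round(R[:,1],3),'q',np.round(o['qpos'],3),'F',np.round(o['force'],1),'M',np.round(o['moment'],2),'w',round(o['grip_width'],4))
E
python3 st.py
```

```text
2.8 pos [0.136  0.5329 0.2134] jaw [ 0.247  0.969 -0.   ] 75.69 fing [-0. -0. -1.] q [ 1.254  0.3    1.521  0.     1.321 -0.067] F [-0.1 -0.2  0.8] M [ 0.1   0.01 -0.05] w 0.094
```

{"method": "play_rows", "body": {
  "twist": [
    [0,0,-0.088],
    [0,0,-0.088],
    [0,0,-0.088],
    [0,0,-0.088],
    [0,0,-0.088],
    [0,0,-0.088],
    [0,0,-0.088],
    [0,0,-0.088],
    [0,0,-0.088],
    [0,0,-0.088],
    [0,0,-0.088],
    [0,0,-0.088]
  ],
  "travel": [
    [0.302,-0.62,0],
    [0.302,-0.62,0],
    [0.302,-0.62,0],
    [0.302,-0.62,0],
    [0.302,-0.62,0],
    [0.302,-0.62,0],
    [0.302,-0.62,0],
    [0.302,-0.62,0],
    [0.302,-0.62,0],
    [0.302,-0.62,0],
    [0.302,-0.62,0],
    [0.302,-0.62,0]
  ],
  "grip": [1,1,1,1,1,1,1,1,1,1,1,1],
  "force": 20
}}

```text
time_s: 4.0
ee_pos: [0.3175, 0.1596, 0.2137]
eef_rot: [-1.57, 0.0, -1.914]
force: [-0.6, -0.1, -0.8]
grip_width: 0.0019
```

{"method": "play_rows", "body": {
  "twist": [
    [0,0,-0.088],
    [0,0,-0.088],
    [0,0,-0.088],
    [0,0,-0.088],
    [0,0,-0.088],
    [0,0,-0.088],
    [0,0,-0.088],
    [0,0,-0.088]
  ],
  "travel": [
    [0.302,-0.62,0],
    [0.302,-0.62,0],
    [0.302,-0.62,0],
    [0.302,-0.62,0],
    [0.302,-0.62,0],
    [0.302,-0.62,0],
    [0.302,-0.62,0],
    [0.302,-0.62,0]
  ],
  "grip": [1,1,1,1,1,1,1,1]
}}

```text
time_s: 4.8
ee_pos: [0.4384, -0.0886, 0.2135]
eef_rot: [-1.571, 0.0, -3.02]
force: [1.2, 0.5, 0.2]
grip_width: 0.0002
```

```bash
python3 st.py
```

```text
4.8 pos [ 0.4384 -0.0886  0.2135] jaw [ 0.121 -0.993  0.   ] -83.05 fing [ 0. -0. -1.] q [-0.281  0.068  1.795  0.     1.278  1.168] F [1.2 0.5 0.2] M [0.   0.19 0.04] w 0.0002
```

{"method": "play_rows", "body": {
  "twist": [
    [0,0,0],
    [0,0,0],
    [0,0,0],
    [0,0,0],
    [0,0,0],
    [0,0,0],
    [0,0,0]
  ],
  "travel": [
    [0,0,-0.5],
    [0,0,-0.6],
    [0,0,-0.7],
    [0,0,-0.7],
    [0,0,-0.6],
    [0,0,-0.45],
    [0,0,0]
  ],
  "grip": [1,1,1,1,1,1,1]
}}

```text
time_s: 5.5
ee_pos: [0.4365, -0.0867, 0.0338]
eef_rot: [-1.573, -0.004, -3.014]
force: [0.4, 0.3, 0.9]
grip_width: 0.0003
```

```bash
cat > look.py <<'E'
import sys
from h import *
tag=sys.argv[1]
o=[]
for n,(x,y,w) in {'side':(205,140,130),'top':(225,110,130)}.items():
    p=cam(n); save(p,f'{n}{tag}.png'); o.append(cv2.resize(p['img'][y:y+w,x:x+w],(400,400),interpolation=cv2.INTER_CUBIC))
save(None,f'both{tag}.png',np.hstack(o))
E
python3 look.py 1; python3 st.py
```

```text
5.6 pos [ 0.4382 -0.0872  0.0365] jaw [ 0.127 -0.992 -0.   ] -82.71 fing [ 0.  0. -1.] q [-0.278  0.322  1.964  0.     0.855  1.165] F [ 0.  -0.1  0.2] M [-0.03  0.1   0.  ] w 0.0006
```

View pics/both1.png

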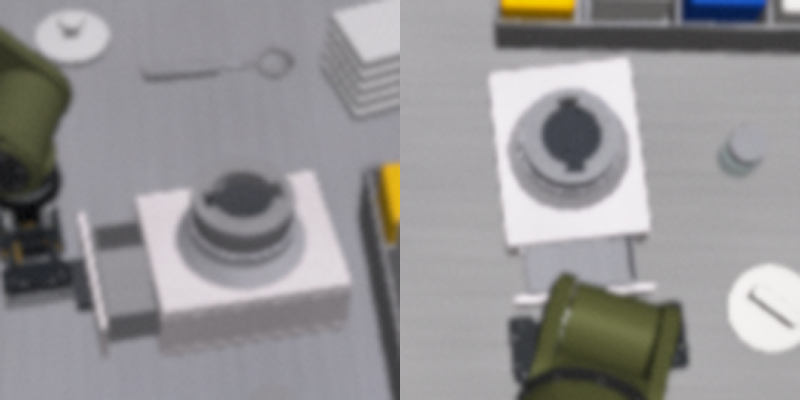

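{"method": "play_rows", "body": {
  "twist": [
    [0,0,0],
    [0,0,0],
    [0,0,0],
    [0,0,0],
    [0,0,0],
    [0,0,0],
    [0,0,0],
    [0,0,0],
    [0,0,0]
  ],
  "travel": [
    [0.198,0.025,0],
    [0.198,0.025,0],
    [0.198,0.025,0],
    [0.198,0.025,0],
    [0.198,0.025,0],
    [0.198,0.025,0],
    [0.198,0.025,0],
    [0.18,0.022,0],
    [0,0,0]
  ],
  "grip": [1,1,1,1,1,1,1,1,1]
}}

```text
time_s: 6.5
ee_pos: [0.5174, -0.0771, 0.0359]
eef_rot: [-1.571, 0.001, -3.014]
force: [0.4, 0.2, 0.2]
grip_width: 0.0003
```

```bash
python3 st.py
```

```text
6.5 pos [ 0.5174 -0.0771  0.0359] jaw [ 0.127 -0.992  0.   ] -82.69 fing [ 0.001 -0.    -1.   ] q [-0.218  0.462  1.756  0.     0.923  1.225] F [0.4 0.2 0.2] M [-0.08  0.12 -0.05] w 0.0003
```

{"method": "play_rows", "body": {
  "twist": [
    [0,0,0],
    [0,0,0],
    [0,0,0],
    [0,0,0]
  ],
  "travel": [
    [0.04,0.005,0],
    [0.04,0.005,0],
    [0.02,0.0025,0],
    [0,0,0]
  ],
  "grip": [1,1,1,1]
}}

```text
time_s: 6.9
ee_pos: [0.5212, -0.0766, 0.0359]
eef_rot: [-1.571, -0.0, -3.014]
force: [-0.1, 0.8, -0.5]
grip_width: 0.0007
```

```bash
python3 st.py; python3 look.py 2
```

```text
6.9 pos [ 0.5212 -0.0766  0.0359] jaw [ 0.127 -0.992 -0.   ] -82.72 fing [-0.  0. -1.] q [-0.216  0.469  1.744 -0.     0.928  1.228] F [-0.1  0.8 -0.5] M [-0.01  0.35  0.03] w 0.0007
```

View pics/both2.png

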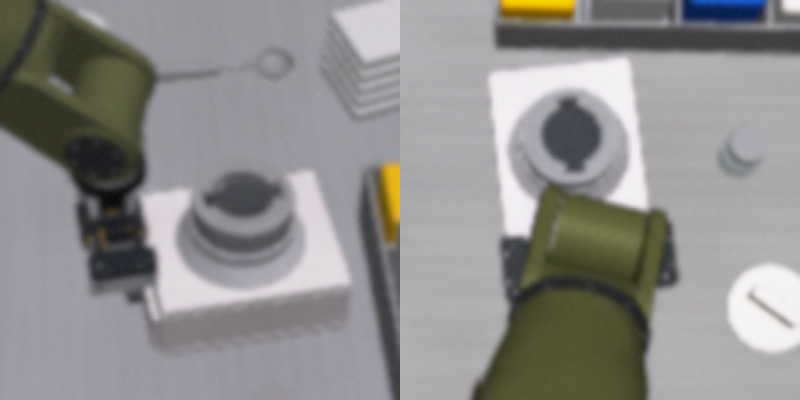

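{"method": "play_rows", "body": {
  "twist": [
    [0,0,0],
    [0,0,0],
    [0,0,0],
    [0,0,0]
  ],
  "travel": [
    [0.03,0.004,0],
    [0.03,0.004,0],
    [0.02,0.0025,0],
    [0,0,0]
  ],
  "grip": [1,1,1,1]
}}

```text
time_s: 7.4
ee_pos: [0.5228, -0.0764, 0.0359]
eef_rot: [-1.572, -0.007, -3.014]
force: [-22.5, -2.5, 15.7]
grip_width: 0.0008
```

{"method": "play_rows", "body": {
  "twist": [
    [0,0,0],
    [0,0,0],
    [0,0,0]
  ],
  "travel": [
    [0.03,0.004,0],
    [0.01,0.001,0],
    [0,0,0]
  ],
  "grip": [1,1,1]
}}

```text
time_s: 7.7
ee_pos: [0.5229, -0.0764, 0.0358]
eef_rot: [-1.572, -0.011, -3.014]
force: [-40.0, -7.0, 28.1]
grip_width: 0.0004
```

{"method": "play_rows", "body": {
  "twist": [
    [0,0,0],
    [0,0,0],
    [0,0,0],
    [0,0,0],
    [0,0,0],
    [0,0,0],
    [0,0,0]
  ],
  "travel": [
    [-0.2,-0.025,0],
    [-0.5,-0.063,0],
    [-0.5,-0.063,0],
    [-0.3,-0.1,0.4],
    [0,-0.3,0.6],
    [0,-0.5,0.6],
    [0,-0.5,0.4]
  ],
  "grip": [1,1,1,1,-1,-1,-1]
}}

```text
time_s: 8.4
ee_pos: [0.4529, -0.1543, 0.1384]
eef_rot: [-1.569, 0.003, -3.014]
force: [-0.2, -0.0, -0.4]
grip_width: 0.021
```

```bash
python3 st.py; python3 look.py 3
```

```text
8.4 pos [ 0.4529 -0.1543  0.1384] jaw [ 0.127 -0.992  0.002] -82.68 fing [ 0.003 -0.001 -1.   ] q [-0.405  0.22   1.808  0.     1.111  1.038] F [-0.2 -0.  -0.4] M [ 0.02  0.17 -0.07] w 0.021
```

View pics/both3.png

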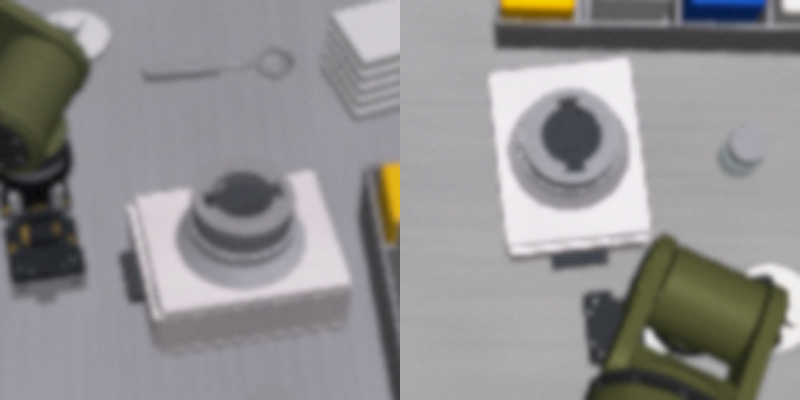

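{"method": "play_rows", "body": {
  "twist": [
    [0,0,0.075],
    [0,0,0.075],
    [0,0,0.075],
    [0,0,0.075],
    [0,0,0.075],
    [0,0,0.075],
    [0,0,0.075],
    [0,0,0],
    [0,0,0]
  ],
  "travel": [
    [0.109,-0.397,0],
    [0.109,-0.397,0],
    [0.109,-0.397,0],
    [0.109,-0.397,0],
    [0.109,-0.397,0],
    [0.109,-0.397,0],
    [0.109,-0.397,0],
    [0,0,0],
    [0,0,0]
  ],
  "grip": [-1,-1,-1,-1,-1,-1,-1,-1,-1]
}}

```text
time_s: 9.4
ee_pos: [0.4903, -0.2916, 0.135]
eef_rot: [-1.572, 0.0, -2.192]
force: [-0.4, -1.1, 1.1]
grip_width: 0.0931
```

```bash
python3 st.py
```

```text
9.4 pos [ 0.4903 -0.2916  0.135 ] jaw [ 0.813 -0.582 -0.001] -35.61 fing [-0.001  0.001 -1.   ] q [-0.601  0.42   1.549  0.     1.174  0.021] F [-0.4 -1.1  1.1] M [-0.    0.11 -0.03] w 0.0931
```

{"method": "play_rows", "body": {
  "twist": [
    [0,0,0],
    [0,0,0],
    [0,0,0],
    [0,0,0],
    [0,0,0],
    [0,0,0],
    [0,0,0]
  ],
  "travel": [
    [0.014,-0.036,-0.3],
    [0,0,-0.5],
    [0,0,-0.5],
    [0,0,-0.35],
    [0,0,-0.18],
    [0,0,-0.07],
    [0,0,0]
  ],
  "grip": [-1,-1,-1,-1,-1,-1,-1]
}}

```text
time_s: 10.1
ee_pos: [0.4912, -0.2939, 0.0409]
eef_rot: [-1.571, 0.0, -2.19]
force: [0.1, -0.2, 0.3]
grip_width: 0.0939
```

```bash
python3 st.py
```

```text
10.1 pos [ 0.4912 -0.2939  0.0409] jaw [ 0.814 -0.58  -0.   ] -35.47 fing [-0.  0. -1.] q [-0.603  0.545  1.608  0.     0.988  0.016] F [ 0.1 -0.2  0.3] M [-0.07  0.05  0.02] w 0.0939
```

{"method": "play_rows", "body": {
  "twist": [
    [0,0,0],
    [0,0,0],
    [0,0,0],
    [0,0,0],
    [0,0,0],
    [0,0,0],
    [0,0,0],
    [0,0,0],
    [0,0,0],
    [0,0,0],
    [0,0,0]
  ],
  "travel": [
    [0,0,-0.05],
    [0,0,0],
    [0,0,0],
    [0,0,0],
    [0,0,0],
    [0,0,0],
    [0,0,0],
    [0,0,0],
    [0,0,0],
    [0,0,0],
    [0,0,0]
  ],
  "grip": [1,1,1,1,1,1,1,1,1,1,1],
  "force": 10
}}

```text
time_s: 11.2
ee_pos: [0.491, -0.2941, 0.0384]
eef_rot: [-1.571, 0.0, -2.19]
force: [-0.7, 1.2, 0.2]
grip_width: 0.015
```

{"method": "play_rows", "body": {
  "twist": [
    [0,0,0],
    [0,0,0],
    [0,0,0]
  ],
  "travel": [
    [0,0,0],
    [0,0,0],
    [0,0,0]
  ],
  "grip": [1,1,1],
  "force": 50
}}

```text
time_s: 11.5
ee_pos: [0.4911, -0.2941, 0.0384]
eef_rot: [-1.571, 0.0, -2.19]
force: [-0.9, 1.3, 0.7]
grip_width: 0.0145
```

```bash
python3 st.py
```

```text
11.5 pos [ 0.4911 -0.2941  0.0384] jaw [ 0.815 -0.58  -0.   ] -35.46 fing [-0.  0. -1.] q [-0.604  0.549  1.609  0.     0.984  0.015] F [-0.9  1.3  0.7] M [ 0.03  0.26 -0.01] w 0.0145
```

{"method": "play_rows", "body": {
  "twist": [
    [0,0,0],
    [0,0,0],
    [0,0,0],
    [0,0,0],
    [0,0,0],
    [0,0,0],
    [0,0,0]
  ],
  "travel": [
    [0,0,0.2],
    [0,0,0.6],
    [0,0,0.8],
    [0,0,0.8],
    [0,0,0.8],
    [0,0,0.6],
    [0,0,0.2]
  ],
  "grip": [1,1,1,1,1,1,1]
}}

```text
time_s: 12.2
ee_pos: [0.4917, -0.2945, 0.2423]
eef_rot: [-1.565, 0.0, -2.19]
force: [-0.4, 0.1, -3.0]
grip_width: 0.0145
```

{"method": "play_rows", "body": {
  "twist": [
    [0,0,0],
    [0,0,-0.0876],
    [0,0,-0.0876],
    [0,0,-0.0876],
    [0,0,-0.0876],
    [0,0,-0.0876],
    [0,0,-0.0876],
    [0,0,0],
    [0,0,0],
    [0,0,0],
    [0,0,0]
  ],
  "travel": [
    [0.2,0.3,0],
    [0.413,0.584,0],
    [0.413,0.584,0],
    [0.413,0.584,0],
    [0.413,0.584,0],
    [0.413,0.584,0],
    [0.413,0.584,0],
    [0.413,0.584,0],
    [0.213,0.284,0],
    [0,0,0],
    [0,0,0]
  ],
  "grip": [1,1,1,1,1,1,1,1,1,1,1]
}}

```text
time_s: 13.3
ee_pos: [0.6559, -0.0606, 0.2372]
eef_rot: [-1.571, -0.002, -3.015]
force: [0.3, 0.2, -1.6]
grip_width: 0.0146
```

```bash
python3 st.py; python3 look.py 4
```

```text
13.3 pos [ 0.6559 -0.0606  0.2372] jaw [ 0.126 -0.992 -0.   ] -82.74 fing [-0.002  0.    -1.   ] q [-0.148  0.537  1.135 -0.     1.472  1.296] F [ 0.3  0.2 -1.6] M [ 0.01  0.17 -0.03] w 0.0146
```

View pics/both4.png

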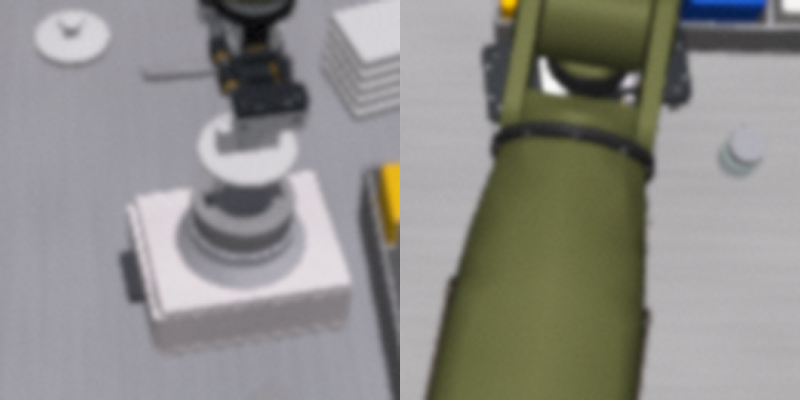

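```bash
python3 - <<'E'
from fit import *
p=cam('side'); g=cv2.cvtColor(p['img'],cv2.COLOR_RGB2GRAY)
z0=.2372-.0384; q0=np.array([.656,-.0606,.125])
box=(262,175,46,30)
x0,y0,w,h=box; G=g[y0:y0+h,x0:x0+w].astype(float)
u=proj(p,T(np.array([[0,0,.026]]),q0,z0))[0]; print('pred centre',u)
big=labels(p,[(T(circ(.056,.023),q0,z0),1)],box,.3)[1]>.5
yy,xx=np.mgrid[y0:y0+h,x0:x0+w]
W=(big&(yy>u[1]-1)).astype(float)
def c(q,ret=False):
    o=labels(p,[(T(circ(.049,.02),[q[0],q[1],0],z0),1),(T(circ(.049,.026),[q[0],q[1],0],z0),2)],box,max(q[2],.002)*100)
    A=np.array([x.ravel() for x in o]).T;s=W.ravel()
    k=np.linalg.lstsq(A*s[:,None],G.ravel()*s,rcond=None)[0]
    if ret: return (A@k).reshape(h,w)
    return (((A@k-G.ravel())*s)**2).sum()/s.sum()
S=np.array([[.656,-.06,.01],[.661,-.06,.01],[.656,-.055,.01],[.656,-.06,.013]])
r=minimize(c,S[0],method='Nelder-Mead',options=dict(initial_simplex=S,xatol=1e-5)); print(np.round(r.x,4),r.fun)
m=c(r.x,True)
im=np.hstack([cv2.resize(np.clip(a,0,255).astype('uint8'),None,fx=8,fy=8) for a in (m*W,G*W)]);cv2.imwrite('pics/lidheld.png',im)
E
```

```text
pred centre [284.89872747 186.56534689]
[ 0.6581 -0.0385  0.0318] 322.6410125855476
```

View pics/lidheld.png

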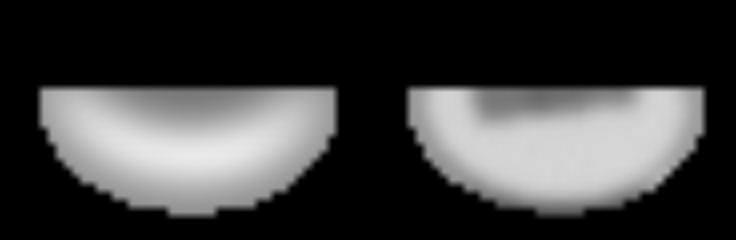

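```bash
python3 - <<'E'
from fit import *
p=cam('side'); g=cv2.cvtColor(p['img'],cv2.COLOR_RGB2GRAY)
z0=.2372-.0384; q0=np.array([.656,-.0606,.125])
box=(258,170,54,38)
x0,y0,w,h=box; G=g[y0:y0+h,x0:x0+w].astype(float)
u=proj(p,T(np.array([[0,0,.026]]),q0,z0))[0]
big=labels(p,[(T(circ(.053,.023),q0,z0),1)],box,.3)[1]>.5
yy,xx=np.mgrid[y0:y0+h,x0:x0+w]
inn=labels(p,[(T(circ(.040,.026),q0,z0),1)],box,.3)[1]>.5
for dy in (0,2,4):
    W=(big&~inn&(yy>u[1]+dy)).astype(float)
    def c(q):
        o=labels(p,[(T(circ(.049,.02),[q[0],q[1],0],z0),1),(T(circ(.049,.026),[q[0],q[1],0],z0),1)],box,.95)
        A=np.array([x.ravel() for x in o]).T;s=W.ravel()
        k=np.linalg.lstsq(A*s[:,None],G.ravel()*s,rcond=None)[0]
        return (((A@k-G.ravel())*s)**2).sum()/s.sum()
    S=np.array([[.656,-.06],[.661,-.06],[.656,-.055]])
    r=minimize(c,S[0],method='Nelder-Mead',options=dict(initial_simplex=S,xatol=1e-5)); print(dy,np.round(r.x,4),r.fun)
E
```

```text
0 [ 0.6575 -0.0564] 46.88251742215114
2 [ 0.6576 -0.0564] 49.02105334374196
4 [ 0.6574 -0.0574] 47.959635029687206
```

{"method": "play_rows", "body": {
  "twist": [
    [0,0,0],
    [0,0,0],
    [0,0,0],
    [0,0,0],
    [0,0,0]
  ],
  "travel": [
    [-0.02,0,-0.3],
    [0,0,-0.35],
    [0,0,-0.2],
    [0,0,-0.06],
    [0,0,0]
  ],
  "grip": [1,1,1,1,1]
}}

```text
time_s: 14.0
ee_pos: [0.6553, -0.0608, 0.193]
eef_rot: [-1.571, -0.0, -3.016]
force: [0.1, -0.2, -1.8]
grip_width: 0.0145
```

{"method": "play_rows", "body": {
  "twist": [
    [0,0,0],
    [0,0,0],
    [0,0,0],
    [0,0,0]
  ],
  "travel": [
    [0,0,-0.04],
    [0,0,-0.04],
    [0,0,-0.04],
    [0,0,0]
  ],
  "grip": [1,1,1,1]
}}

```text
time_s: 14.4
ee_pos: [0.6552, -0.0605, 0.1867]
eef_rot: [-1.571, -0.0, -3.015]
force: [0.8, 1.0, -1.7]
grip_width: 0.0149
```

```bash
python3 st.py; python3 look.py 5
```

```text
14.4 pos [ 0.6552 -0.0605  0.1867] jaw [ 0.126 -0.992 -0.   ] -82.76 fing [-0.  0. -1.] q [-0.148  0.565  1.209  0.     1.368  1.297] F [ 0.8  1.  -1.7] M [ 0.02  0.13 -0.02] w 0.0149
```

View pics/both5.png

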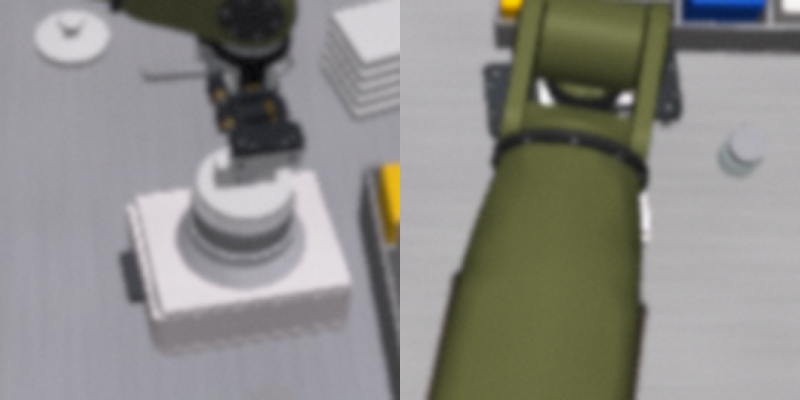

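Plug is just at the mouth (1.7 mm past the collar level), no contact force yet; go on in small steps.

{"method": "play_rows", "body": {
  "twist": [
    [0,0,0],
    [0,0,0],
    [0,0,0]
  ],
  "travel": [
    [0,0,-0.04],
    [0,0,-0.04],
    [0,0,0]
  ],
  "grip": [1,1,1]
}}

```text
time_s: 14.8
ee_pos: [0.6552, -0.0605, 0.1825]
eef_rot: [-1.571, -0.001, -3.015]
force: [0.3, 0.3, -2.3]
grip_width: 0.0144
```

{"method": "play_rows", "body": {
  "twist": [
    [0,0,0],
    [0,0,0],
    [0,0,0]
  ],
  "travel": [
    [0,0,-0.04],
    [0,0,-0.04],
    [0,0,0]
  ],
  "grip": [1,1,1]
}}

```text
time_s: 15.1
ee_pos: [0.6552, -0.0605, 0.1785]
eef_rot: [-1.571, -0.001, -3.015]
force: [0.7, 0.1, -2.0]
grip_width: 0.0147
```

{"method": "play_rows", "body": {
  "twist": [
    [0,0,0],
    [0,0,0],
    [0,0,0],
    [0,0,0]
  ],
  "travel": [
    [0,0,-0.06],
    [0,0,-0.06],
    [0,0,-0.04],
    [0,0,0]
  ],
  "grip": [1,1,1,1]
}}

```text
time_s: 15.5
ee_pos: [0.6552, -0.0605, 0.1705]
eef_rot: [-1.571, -0.001, -3.015]
force: [-0.6, 0.0, -1.4]
grip_width: 0.0148
```

{"method": "play_rows", "body": {
  "twist": [
    [0,0,0],
    [0,0,0],
    [0,0,0]
  ],
  "travel": [
    [0,0,-0.03],
    [0,0,-0.02],
    [0,0,0]
  ],
  "grip": [1,1,1]
}}

```text
time_s: 15.8
ee_pos: [0.6553, -0.0605, 0.1685]
eef_rot: [-1.571, 0.0, -3.015]
force: [-0.4, 1.0, -1.3]
grip_width: 0.0148
```

{"method": "play_rows", "body": {
  "twist": [
    [0,0,0],
    [0,0,0],
    [0,0,0]
  ],
  "travel": [
    [0,0,-0.02],
    [0,0,-0.01],
    [0,0,0]
  ],
  "grip": [1,1,1]
}}

```text
time_s: 16.1
ee_pos: [0.6554, -0.0605, 0.1684]
eef_rot: [-1.57, 0.001, -3.015]
force: [-5.3, 0.8, 8.2]
grip_width: 0.0143
```

```bash
python3 st.py
```

```text
16.1 pos [ 0.6554 -0.0605  0.1684] jaw [ 0.126 -0.992  0.   ] -82.76 fing [ 0.001 -0.    -1.   ] q [-0.148  0.578  1.232 -0.     1.331  1.297] F [-5.3  0.8  8.2] M [ 0.13  1.23 -0.  ] w 0.0143
```

{"method": "play_rows", "body": {
  "twist": [
    [0,0,0],
    [0,0,-0.04],
    [0,0,-0.04],
    [0,0,-0.04],
    [0,0,0]
  ],
  "travel": [
    [0,0,0.012],
    [0,0,0],
    [0,0,0],
    [0,0,0],
    [0,0,0]
  ],
  "grip": [1,1,1,1,1],
  "force": 60
}}

```text
time_s: 16.6
ee_pos: [0.6558, -0.0599, 0.1685]
eef_rot: [-1.572, 0.002, 3.079]
force: [0.1, 4.8, 6.4]
grip_width: 0.0146
```

```bash
python3 st.py
```

```text
16.6 pos [ 0.6558 -0.0599  0.1685] jaw [-0.063 -0.998 -0.001] -93.6 fing [ 0.002  0.001 -1.   ] q [-1.470e-01  5.780e-01  1.231e+00  1.000e-03  1.331e+00  1.486e+00] F [0.1 4.8 6.4] M [0.83 0.21 0.03] w 0.0146
```

{"method": "play_rows", "body": {
  "twist": [
    [0,0,-0.05],
    [0,0,-0.05],
    [0,0,-0.05],
    [0,0,-0.05],
    [0,0,-0.05],
    [0,0,-0.05],
    [0,0,0],
    [0,0,0]
  ],
  "travel": [
    [0,0,0],
    [0,0,0],
    [0,0,0],
    [0,0,0],
    [0,0,0],
    [0,0,0],
    [0,0,0],
    [0,0,0]
  ],
  "grip": [1,1,1,1,1,1,1,1]
}}

```text
time_s: 17.4
ee_pos: [0.6558, -0.0587, 0.1685]
eef_rot: [-1.574, 0.0, 2.611]
force: [0.1, 11.7, 6.8]
grip_width: 0.0144
```

```bash
python3 st.py; python3 look.py 6
```

```text
17.4 pos [ 0.6558 -0.0587  0.1685] jaw [-0.506 -0.863 -0.003] -120.4 fing [ 0.002  0.002 -1.   ] q [-0.146  0.578  1.231  0.003  1.331  1.955] F [ 0.1 11.7  6.8] M [2.2  0.27 0.13] w 0.0144
```

View pics/both6.png

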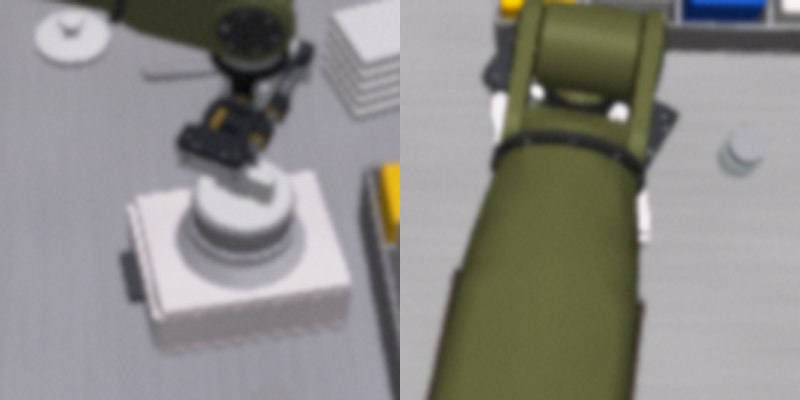

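{"method": "play_rows", "body": {
  "twist": [
    [0,0,-0.014],
    [0,0,-0.014],
    [0,0,0],
    [0,0,0],
    [0,0,0]
  ],
  "travel": [
    [0,0.012,0],
    [0,0.012,0],
    [0,0,0],
    [0,0,0],
    [0,0,0]
  ],
  "grip": [1,1,1,1,1]
}}

```text
time_s: 18.0
ee_pos: [0.656, -0.0583, 0.1685]
eef_rot: [-1.573, 0.001, 2.567]
force: [1.4, 7.1, 5.3]
grip_width: 0.0147
```

```bash
python3 st.py; python3 - <<'E'
from fit import *
p=cam('side'); im=cv2.resize(p['img'],None,fx=8,fy=8,interpolation=cv2.INTER_CUBIC)
for yaw in (.125-.698,):
    for X in [circ(.049,.026),np.array([[-.031,-.0075,.06],[.031,-.0075,.06],[.031,.0075,.06],[-.031,.0075,.06]]),np.array([[-.031,-.0075,.026],[.031,-.0075,.026],[.031,.0075,.026],[-.031,.0075,.026]])]:
        u=(proj(p,T(X,[.6546,-.0614,yaw],.13))+.5)*8-.5; cv2.polylines(im,[np.round(u).astype(int)],True,(255,0,0),1)
save(None,'fin.png',im[1440:1840,2060:2560])
E
```

```text
18.0 pos [ 0.656  -0.0583  0.1685] jaw [-0.544 -0.839 -0.002] -122.93 fing [ 0.002  0.001 -1.   ] q [-0.145  0.578  1.231  0.002  1.33   2.   ] F [1.4 7.1 5.3] M [ 1.34 -0.06  0.32] w 0.0147
```

View pics/fin.png

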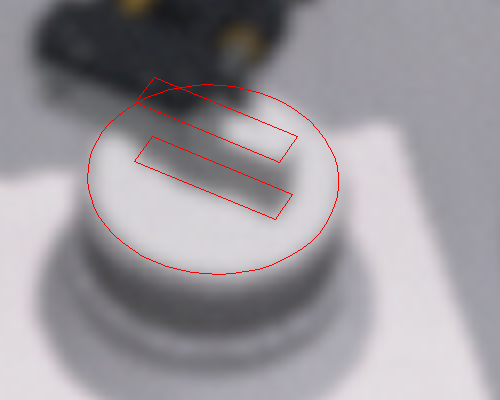

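{"method": "play_rows", "body": {
  "twist": [
    [0,0,0],
    [0,0,0],
    [0,0,0],
    [0,0,0],
    [0,0,0]
  ],
  "travel": [
    [0,0,0],
    [0,0,0],
    [0,0,0],
    [0,0,0],
    [0,0,0]
  ],
  "grip": [1,1,1,1,1]
}}

```text
time_s: 18.55
ee_pos: [0.656, -0.0582, 0.1685]
eef_rot: [-1.573, 0.001, 2.567]
force: [1.5, 7.0, 5.7]
grip_width: 0.0147
```

```bash
python3 st.py; python3 - <<'E'
from station import ctrl
print(ctrl.hand_in())
E
```

```text
18.55 pos [ 0.656  -0.0582  0.1685] jaw [-0.544 -0.839 -0.002] -122.92 fing [ 0.002  0.001 -1.   ] q [-0.145  0.578  1.231  0.002  1.33   2.   ] F [1.5 7.  5.7] M [ 1.38 -0.13  0.28] w 0.0147
the job is handed in; nothing more can be done
None
```

The job is done and handed in at 18.6 s of the 58 s allowed: the drawer is shut and the lid is seated. The gripper is holding the lid at the half-turn.

- **Drawer:** I pushed it until it stopped hard, with the fingertips pressing 40 N sideways (about 49 N with the vertical part). The stop was where the shut position was expected, and the pictures show the drawer closed.
- **Seating the lid:** It went through the notches with no noticeable contact. It bottomed at a TCP height of 168.4 mm, which matches the flange lying on the collar, with the contact force rising at that point.
- **Half-turn:** The measured turn is 40.2° clockwise from where the lid went in, and it never went further. The last two readings, half a second apart, agree to 0.01°. The lid is held with 60 N of grip and about 6 N downwards.

Two of the checks did not agree fully:
- **Sideways load:** About 7 N remains at the grip. The lid was gripped about 2 mm off its centre along the bar and re-centred itself in the mouth. I moved over to ease this, which brought it down from 12 N.
- **Camera offset:** The two cameras differed by about 3 mm on the lid and mouth positions, so I used the average. In the last side picture the expected lid outline sits about 1 pixel off. The bar's angle looked right by eye.

I saw no sign of contact with anything else, but I did not measure the bystanders again at the end.

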